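# Clamp a slide carrier in its fixture

## Robot

A 6-joint arm with a two-finger parallel gripper is mounted at the origin on the work surface. World frame = base frame: x ahead of the robot, y to its left, z up, the work surface at z = 0. Lengths are in m, angles in rad, forces in N, time in s.
With the tool pointing down it reaches from about 0.25 to 0.775 m from the base axis. Payload 4 kg.
Tool frame: the origin (TCP) lies at the very end of the fingers, on their centre line; the grasp point (between the pads) lies 19 mm behind it; z points along the fingers, y is the direction in which the jaws open and shut (so a half turn about z gives the same grasp; the last joint's range is limited). The gripper opens to 94 mm and grips with 3 to 60 N. Pads are 16 mm wide; open, the fingers measure 119 mm over their backs; the gripper's body (75 mm by 177 mm) begins 78 mm behind the grasp point.
Start: joints at [1.097, 0.087, 1.371, -0, 1.684, -0.103], TCP at [0.199, 0.513, 0.206] pointing down, gripper open.
Joint ranges: [-3.1, 3.1], [-0.76, 2.03], [0.27, 2.55], [-1.08, 4.22], [0.17, 2.65], [-2.57, 2.57]. Speed limits (rad/s): [2.79, 2.79, 3.14, 3.14, 3.14, 3.14].

## Interface

Orientations are given as [roll, pitch, yaw] about the fixed x, y, z axes, in that order (R = Rz(yaw) Ry(pitch) Rx(roll)).
In Python, from bench import robot, cams, models gives the robot as it stands.
- The arm moves only by the tool step_arm, never from a script. Its argument "series" is a list of rows, each a list of 5 numbers: the gripper command: -1 is shut, 1 is fully open, values between are in proportion, then the shift along the tool's x, y, z in mm, then the turn about the tool's z in degrees. A call has 1 to 20 rows; each row is the pose to reach, as a shift and turn from the pose commanded when the call began, along the tool's axes at that moment; what a row does not reach only later rows make up. A row lasts 1/8 s, in which the tool goes at most 62.5 mm and 10.7 degrees, less where a joint would pass 70% of its speed; a pose out of reach is approached as far as the arm can. A call with a gripper value outside its range is refused whole. The fingers move at their own pace and stop on an object; the grip force is fixed at half the most. Time passes only in rows, so rows that repeat a pose let the fingers close. It gives the time, the measured TCP pose, the force and the opening at its end, in the units of the state.
- robot.get_obs(): the state, without advancing time (a new reading comes with each control period).
- cams.snapshot(name): name is "side" or "top"; returns a dict with "pixels" (420x560x3 uint8, red, green, blue), "fov_y" (degrees; the focal length in pixels is half the picture's height over the tangent of half this angle, whatever the lens; pixels are square), "cx", "cy" (the principal point, pixels), "k1" (the pictures are not rectified: a ray, as slopes to the right and down, at radius r is drawn at 1 + k1 r^2 times it, then the intrinsics apply), "R" (3x3) and "t" (3): a world point X has camera coordinates R X + t. Camera axes: x right, y down, z forward; pixel columns grow to the right and rows downward; lengths in m; the calibration is good to about 2 mm. A picture is of the moment at which its call begins. There is no depth.
- robot.close_job(): hands the job in, once; it reports no verdict.
Trained networks look in a picture, given as the dict that the camera call returned (one of the last four; its "shot" number tells which), for a name from the list of things; names that differ only in an ending like _2 or _b are one class to them, and where a whole thing is asked for, a point or a joint stands for the part that bears it (a point fixed in the world has none). Each returns a list of dicts, best first, with "p" (0 to 1); they miss things now and then, are a little off and sometimes report something else, mostly with a low value. They report only what shows in the picture. A call takes as long as a camera call. They do not tell look-alikes from the thing itself.
- models.find_in(picture, label): "position" ([x, y, z] in m, in world coordinates, good to about 4 mm: the middle of the surface that is visible of it).
- models.pinpoint(picture, label): "position" ([x, y, z] in m, in world coordinates, good to about 4 mm: a listed point, or the origin of a listed thing).
The state is a dict: "time": time; "joint_positions": joint angles; "qvel": joint speeds; "joint_torque": joint torques, N m; "tool_pos": TCP position; "ee_rot": TCP orientation; "wrist_force": force on the tool from outside, world axes, zero at the start; "wrist_torque": the same for the moment, N m; "width": finger opening in m.
Only numpy, scipy, OpenCV 4.12 (cv2) and the standard library are available. Lean on these libraries where they do the work, as an engineer would, in place of code of your own. Each camera call takes 0.05 s, during which the arm holds its last target. There are 200 camera calls.

## Task

Load the slide carrier into the clamping fixture: press down the tail of the clamp arm so that its jaw tips fully up to its stop, push the carrier along the channel by its thumb tab until it is felt to butt against the fence, then press the jaw end back down until its foot bears on the carrier and stays clamped on it. The carrier holds glass and the arm is light, so push and press gently, never harder than 25 N, and leave everything else on the bench alone.

Things in the scene. Friction and masses are not known exactly. Their poses are not given: they have to be found in the camera images.
- fixture: Clamping fixture bolted to the bench: grey plate 120 (x) x 300 (y) x 30 mm thick, origin at the centre of its underside. 'Fixture' coordinates are in this frame, in mm. Plate top at z = 30. Two steel guide rails, 8 high, inner faces at x = -37 and +37, from y = -150 to 30, make a channel along y; the carrier goes in along +y.
- fence (a point): middle of the fence's top edge, on the face towards the carrier: fixture x 0, y 30, z 42. The fence is a steel bar 70 wide, 12 high across the channel's end; the carrier is home when its front edge touches this face. Two cheeks 24 mm long in y and 42 mm apart over all, reaching z = 76, stand behind it at y = 75 and hold the clamp arm's pivot.
- clamp: Clamp arm: aluminium bar 24 wide, 145 long, 10 thick, a seesaw on a pivot (its origin; fixture x 0, y 75, z 66). Jaw end to -y, over the channel, tail to +y. Turns from 0.12 rad jaw-down to a stop at 0.22 rad jaw-up. Stiff pivot: stays where left, 2.5 N at either end moves it (more when fast). It starts jaw-down, so that its foot bars the carrier; at the jaw-up stop it clears it.
- jaw (a point): point on the bar's top face right above the foot, fixture y 12; 71 mm above the bench with the bar level, about 85 at the jaw-up stop. Press here to lower the jaw. The foot, 14 mm across, is a hand-set screw of unmeasured length: with the bar level its underside is 6 to 14 mm above the plate, so where it meets the carrier must be felt. Its pad springs 1.5 mm at 6 N/mm, then is solid.
- tail (a point): middle of the black rubber patch (24 x 28 mm) on the top face of the tail, 56 mm from the pivot towards +y (fixture y 131; the bar ends at y 145); 71 mm above the bench when level, about 58 mm at the jaw-up stop. Press here to tip the jaw up.
- carrier: Slide carrier: aluminium tray 70 (x) x 110 (y) x 10 mm with two glass slides in its top, 0.1 to 0.2 kg, loose in the channel (2 mm play each side) on the plate; origin at the centre of its underside, axes as the fixture's. Starts 35 to 55 mm short of the fence. Home, its front edge (55 mm ahead of the origin) touches the fence: origin at fixture y = -25.
- tab (a point): middle of the rear face of the carrier's thumb tab (30 wide, 8 thick in y, rising to 33 mm above the carrier's underside). This face is flush with the carrier's rear edge, 55 mm behind the carrier's origin; the point is 22 mm above its underside. Push here towards +y.
- spare_carrier: Bystander, leave alone: another slide carrier of the same shape, lying loose on the bench; not to be used. Origin at the centre of its underside.
- dropper: Bystander, leave alone: small amber dropper bottle, 32 mm across, 62 mm tall; stands near the fixture. Origin at the centre of its underside.
- dish: Bystander, leave alone: shut clear dish, 56 mm across, 14 mm high; stands near the fixture. Origin at the centre of its underside.
- pot: Bystander, leave alone: small clear jar with white lid, 44 mm across, 45 mm tall; stands near the fixture. Origin at the centre of its underside.
- mouse: Bystander, leave alone: black computer mouse 105 x 58 x 32 mm. Origin at the centre of its underside.
- forceps: Bystander, leave alone: flat steel forceps 115 mm long. Origin at the centre of its underside.
- slide_box: Bystander, leave alone: blue slide box 85 x 175 x 34 mm. Origin at the centre of its underside.
There are look-alikes about, which are no part of the job. Leave any yellow look-alike of the carrier alone.

How it is judged:
On the way, in this order (a step that is already met when the one before it is completed fails the run):
1. the tail has been pressed and the jaw is tipped up to (nearly) its stop, the carrier not yet under it (z of jaw in the frame of fixture above 0.0818 m and y of carrier in the frame of fixture below -0.045 m), for 0.1 s.
2. with the jaw still up, the carrier is pushed home against the fence (within 2.5 mm) (z of jaw in the frame of fixture above 0.077 m and y of carrier in the frame of fixture above -0.0275 m and contact force between clamp and carrier below 0.1 N), for 0.1 s.
At the end, for the whole second after the job is handed in: The carrier lies flat in the channel with its front edge against the fence (within 2.5 mm), the clamp foot bears on it with more than 0.5 N by itself, and all is at rest (y of carrier in the frame of fixture above -0.0275 m and z of carrier in the frame of fixture below 0.033 m and contact force between clamp and carrier above 0.5 N and linear speed of carrier below 0.01 m/s and angular speed of clamp below 0.05 rad/s); the robot touches nothing.
It fails at once if the clamp presses the carrier harder than 25 N (contact force between clamp and carrier above 25 N).
It fails at once if the robot pushes the carrier harder than 25 N (contact force between any of the fingers, the arm and carrier above 25 N).
It fails at once if the robot presses the clamp arm harder than 25 N (contact force between any of the fingers, the arm and clamp above 25 N).
It fails at once if a bystander is moved more than 20 mm (distance of any of spare_carrier, dropper, dish, pot, mouse, forceps, slide_box from where it was at the start of the episode above 0.02 m).
It also fails if it takes over 56 s, if anything falls off the work surface, if the arm or the gripper's body presses on something with over 40 N, if the wrist force passes 120 N, or if a joint passes its speed limit or range.

## Working session

There is one attempt and no reset: what is moved stays moved. The work goes in short steps, Python scripts to look and compute and a tool call to move; the robot and the scene stay as the last step left them, time stands still between calls to the robot, and variables do not carry over. Pictures are saved under pics/ and viewed, about 8 in all and at most 12, crops included, and the job is handed in when it is done.

Besides the shell and the picture viewer there is one more tool, called after "Emit:" as a command line: name --pt "numbers of a row" for each row, then --argument value for the rest. step_arm: Moves the arm, as the interface text tells. Its arguments: {"type":"object","properties":{"series":{"type":"array","items":{"type":"array","items":{"type":"number"}}}},"required":["series"]}

```bash
mkdir -p pics; ls; cat > h.py <<'E'
import numpy as np, cv2
from bench import robot, cams, models
def snap(n,f=None):
    s=cams.snapshot(n)
    if f: cv2.imwrite(f'pics/{f}.png',cv2.cvtColor(s['pixels'],cv2.COLOR_RGB2BGR))
    return s
def K(s):
    f=210/np.tan(np.radians(s['fov_y'])/2); return np.array([[f,0,s['cx']],[0,f,s['cy']],[0,0,1]])
def D(s): return np.array([s['k1'],0,0,0,0.])
def proj(s,X):
    return cv2.projectPoints(np.atleast_2d(np.array(X,float)),cv2.Rodrigues(np.array(s['R']))[0],np.array(s['t'],float),K(s),D(s))[0].reshape(-1,2)
def unproj(s,uv,z):
    n=cv2.undistortPoints(np.array(uv,float).reshape(-1,1,2),K(s),D(s)).reshape(-1,2)
    R=np.array(s['R']);t=np.array(s['t']);C=-R.T@t
    d=np.c_[n,np.ones(len(n))]@R
    return C+d*((z-C[2])/d[:,2])[:,None]
E
python3 - <<'E'
from h import *
np.set_printoptions(precision=4,suppress=True)
o=robot.get_obs();print(o['time'],o['tool_pos'],o['ee_rot'],o['wrist_force'],o['width'])
for n in('top','side'):
    s=snap(n,n+'0')
    print(n,s['fov_y'],s['k1'],-np.array(s['R']).T@s['t'])
    for l in['fixture','fence','clamp','jaw','tail','carrier','tab','spare_carrier','dropper','dish','pot','mouse','forceps','slide_box']:
        for r in models.pinpoint(s,l)[:3]: print(l,round(r['p'],2),np.array(r['position']),proj(s,r['position'])[0].round())
E
```

```text
pics
0.0 [0.199  0.5121 0.2043] [-3.1394 -0.0002  2.7708] [-0.5438 -0.0842  0.4086] 0.09393391245789179
top 46.597418938175814 -0.04989634712241487 [ 0.3365 -0.0094  1.2893]
fixture 0.79 [0.5582 0.0233 0.0056] [278. 198.]
fence 0.83 [0.5499 0.0491 0.0398] [267. 199.]
fence 0.68 [0.4183 0.0496 0.0034] [267. 250.]
clamp 0.63 [0.5293 0.0907 0.0648] [250. 205.]
jaw 0.24 [ 0.6114 -0.1011  0.0517] [326. 175.]
tail 0.93 [0.5127 0.1403 0.0767] [230. 210.]
tail 0.68 [0.3966 0.3562 0.0014] [151. 256.]
tail 0.37 [0.5315 0.0941 0.0637] [249. 204.]
carrier 0.93 [ 0.5875 -0.0494  0.0268] [305. 186.]
carrier 0.87 [0.7439 0.2999 0.0001] [179. 130.]
carrier 0.86 [ 0.67   -0.2532 -0.0009] [380. 159.]
tab 0.78 [ 0.6115 -0.1014  0.0522] [326. 175.]
tab 0.71 [0.7788 0.3491 0.0211] [160. 115.]
tab 0.69 [ 0.6271 -0.2777  0.0226] [391. 173.]
spare_carrier 0.18 [0.5467 0.0498 0.0415] [267. 200.]
dropper 0.43 [0.6616 0.0446 0.0002] [270. 160.]
dish 0.54 [0.4241 0.0526 0.0014] [266. 248.]
pot 0.69 [0.6268 0.1384 0.0001] [236. 173.]
mouse 0.66 [0.3982 0.3559 0.0016] [151. 256.]
mouse 0.48 [ 0.5904 -0.0517  0.03
[... 484 characters left out ...]
708 -0.2506 -0.0005] [366. 308.]
carrier 0.67 [0.7459 0.3063 0.0018] [339. 150.]
tab 0.89 [ 0.611  -0.0985  0.0515] [323. 243.]
tab 0.7 [ 0.621  -0.2746  0.0219] [346. 314.]
tab 0.67 [ 0.3665 -0.1477  0.023 ] [215. 283.]
spare_carrier 0.67 [ 0.396  -0.3741 -0.0025] [240. 381.]
dropper 0.77 [ 0.6588  0.0449 -0.001 ] [330. 215.]
dish 0.65 [0.4259 0.0536 0.0002] [235. 223.]
pot 0.9 [0.631  0.1387 0.0045] [311. 191.]
pot 0.65 [0.5149 0.1455 0.0772] [265. 172.]
pot 0.57 [0.5344 0.0896 0.065 ] [277. 189.]
mouse 0.78 [ 0.3971  0.3595 -0.0006] [217. 153.]
mouse 0.72 [0.5296 0.0896 0.0645] [275. 189.]
forceps 0.67 [ 0.5888 -0.4012  0.0008] [344. 377.]
slide_box 0.93 [0.5861 0.407  0.0034] [279. 136.]
```

View pics/top0.png

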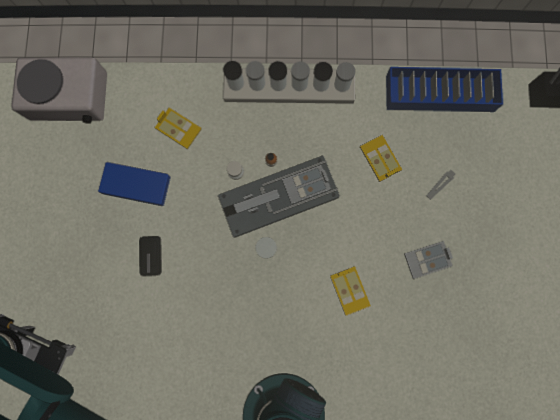

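View pics/side0.png

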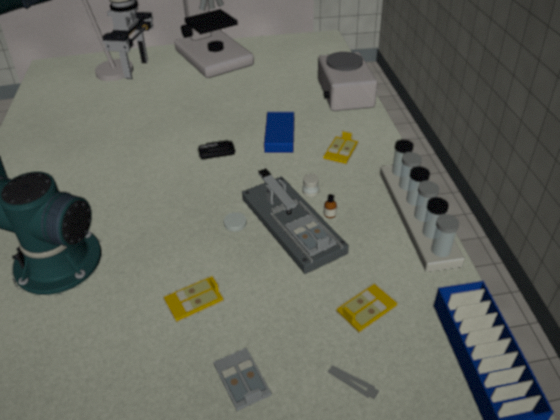

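The top view shows the fixture at about (279,197). The wanted carrier is the grey one in its channel at (307,184), with the tab near (326,175) and the black tail patch at (230,210). Look-alikes are the grey spare on the bench at (428,259) and yellow ones at (178,127), (380,158) and (350,290). I choose the grey one in the channel. Next I fit the fixture pose and check it with an overlay.

```bash
cat > fit.py <<'E'
from h import *
from scipy.optimize import least_squares
np.set_printoptions(precision=4,suppress=True)
ss=[snap('top'),snap('side')]
F={'fixture':(0,0,0),'fence':(0,30,42),'clamp':(0,75,66),'tail':(0,131,77.5)}
P=[];Q=[]
for s in ss:
    for l,f in F.items():
        for r in models.pinpoint(s,l)[:3]:
            p=np.array(r['position'])
            if abs(p[0]-.53)<.06 and abs(p[1]-.08)<.09 and abs(p[2]-f[2]/1e3)<.012: P.append(p);Q.append(f)
P=np.array(P);Q=np.array(Q)/1e3
T=lambda a,q:(np.c_[np.cos(a[2])*q[:,0]-np.sin(a[2])*q[:,1]+a[0],np.sin(a[2])*q[:,0]+np.cos(a[2])*q[:,1]+a[1],q[:,2]])
a=least_squares(lambda a:(T(a,Q)-P)[:,:2].ravel(),[.558,.023,.38],loss='soft_l1',f_scale=.004).x
print('pose',a,np.degrees(a[2]),'res\n',np.c_[Q[:,1],(T(a,Q)-P)*1e3])
inv=lambda p:(np.array([[np.cos(a[2]),np.sin(a[2])],[-np.sin(a[2]),np.cos(a[2])]])@(np.array(p)[:2]-a[:2]))*1e3
for s in ss:
    for l in('carrier','tab','jaw'):
        for r in models.pinpoint(s,l)[:3]: print(l,round(r['p'],2),inv(r['position']).round(1),round(r['position'][2]*1e3))
ims=[]
for s in ss:
    c=proj(s,[a[0],a[1],.04])[0]; k=5
    M=np.array([[k,0,400-k*c[0]],[0,k,300-k*c[1]]]);im=cv2.warpAffine(s['pixels'][:,:,::-1].copy(),M,(800,600),flags=cv2.INTER_CUBIC)
    def draw(q,col,closed=True):
        u=proj(s,T(a,np.array(q,float)/1e3))*k+M[:,2]
        cv2.polylines(im,[u.round().astype(np.int32)],closed,col,1)
    draw([(-60,-150,30),(60,-150,30),(60,150,30),(-60,150,30)],(0,255,0))
    draw([(-35,30,42),(35,30,42)],(0,0,255),False)
    draw([(-12,117,77.5),(12,117,77.5),(12,145,79),(-12,145,79)],(255,0,255))
    ims.append(im)
cv2.imwrite('pics/fit_top.png',ims[0]);cv2.imwrite('pics/fit_side.png',ims[1])
E
python3 fit.py
```

```text
pose [0.5599 0.0215 0.3646] 20.88765238825538 res
 [[  0.       2.758   -1.5525  -4.8   ]
 [  0.03     3.7619  -0.5241   2.3   ]
 [  0.075  -20.4823  58.9186  -3.6   ]
 [  0.075    1.5177  -1.7814   1.7   ]
 [  0.131   -0.2483   1.4383  -1.7   ]
 [  0.      -2.842   -2.0525   2.2   ]
 [  0.03    -0.5381  -1.5241  -4.    ]
 [  0.075    2.1177   0.3186   3.    ]
 [  0.131   -1.3483   1.2383   4.    ]]
carrier 0.88 [   4.9 -296.4] 1
carrier 0.71 [  3.1 -78.4] 26
carrier 0.69 [-294.   -88.6] 0
tab 0.93 [ -44.5 -300.9] 22
tab 0.67 [   4.9 -131.1] 51
tab 0.67 [319.6 227.3] 21
jaw 0.56 [-0.7 13.4] 68
carrier 0.91 [   6.3 -296.4] -1
carrier 0.71 [-293.1  -90.7] 2
carrier 0.68 [275.9 196.1] 2
tab 0.93 [320.6 224.1] 22
tab 0.85 [ -46.7 -300.6] 19
tab 0.69 [-32.8 373.5] -4
jaw 0.85 [ 0.3 13.9] 64
```

View pics/fit_top.png

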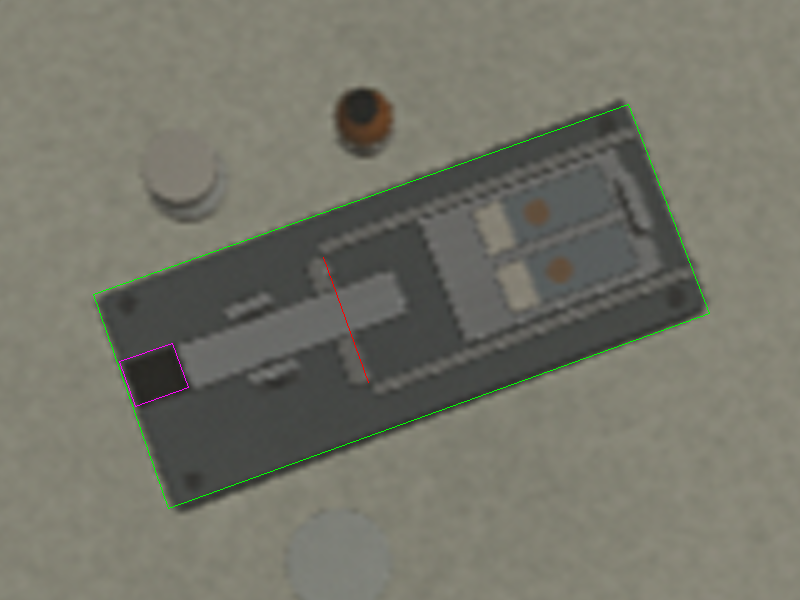

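View pics/fit_side.png

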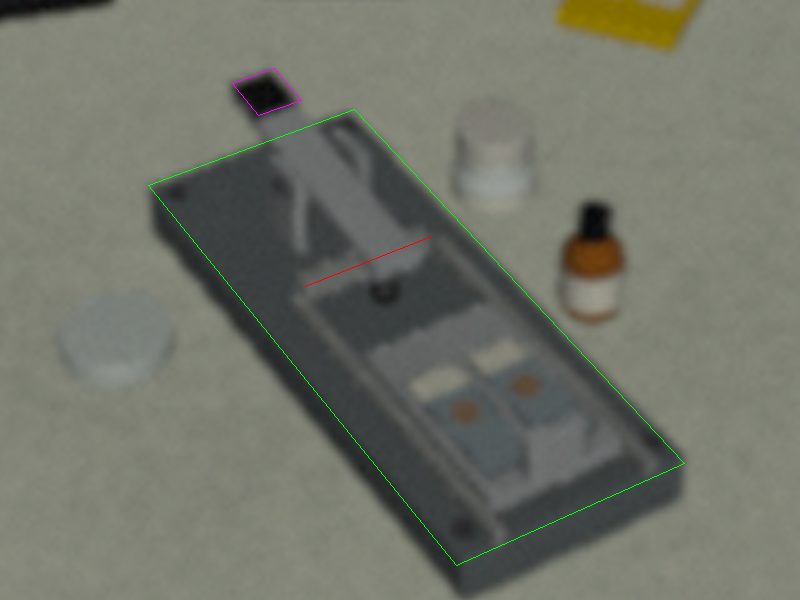

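The overlay fits. Green follows the plate edges, magenta sits on the black patch at (154,374) in the top crop, and the red fence line lies on the fence. In the side crop the foot ring is at (385,292), jaw down. The carrier's tab face is near fixture y −131, about 46–50 mm short of home. Going above the tail with fingers shut, tool x along fixture +y.

Emit:
step_arm --pt "-1 -40 -20 0 5" --pt "-1 -80 -42 0 10" --pt "-1 -120 -64 0 15" --pt "-1 -160 -86 0 20" --pt "-1 -200 -108 0 25" --pt "-1 -240 -130 0 30" --pt "-1 -280 -150 10 35" --pt "-1 -320 -172 25 40" --pt "-1 -360 -194 45 45" --pt "-1 -400 -215 60 48" --pt "-1 -426 -229 80 48" --pt "-1 -426 -229 80 48" --pt "-1 -426 -229 80 48"

```text
time: 3.92
tool_pos: [0.5132, 0.1454, 0.126]
ee_rot: [3.141, -0.001, 1.933]
wrist_force: [0.7, -0.4, 0.6]
width: 0.0006
```

```bash
cat > st.py <<'E'
from h import *
np.set_printoptions(precision=4,suppress=True)
a=[.5599,.0215,.3646]
o=robot.get_obs();p=np.array(o['tool_pos']);c,s=np.cos(a[2]),np.sin(a[2])
R=np.array([[c,s],[-s,c]])
print('t',o['time'],'fix mm',R@(p[:2]-a[:2])*1e3,p[2]*1e3,'rpy deg',np.degrees(o['ee_rot']),'Ffix',R@np.array(o['wrist_force'])[:2],o['wrist_force'][2],'w',o['width'])
E
python3 st.py
```

```text
t 3.925 fix mm [  0.5747 132.45  ] 126.02859569943186 rpy deg [179.9717  -0.0367 110.7683] Ffix [ 0.5209 -0.6476] 0.6440474008731258 w 0.0006354768052014324
```

Emit:
step_arm --pt "-1 -1 0 15 0" --pt "-1 -1 0 30 0" --pt "-1 -1 0 42 0" --pt "-1 -1 0 46 0" --pt "-1 -1 0 47.5 0" --pt "-1 -1 0 49 0" --pt "-1 -1 0 50.5 0" --pt "-1 -1 0 52 0" --pt "-1 -1 0 53 0" --pt "-1 -1 0 54 0"

```text
time: 5.18
tool_pos: [0.5138, 0.1445, 0.0717]
ee_rot: [3.141, -0.001, 1.933]
wrist_force: [-2.1, 2.0, 3.3]
width: 0.0006
```

Emit:
step_arm --pt "-1 0 0 1.2 0" --pt "-1 0 0 2.4 0" --pt "-1 0 0 3.6 0" --pt "-1 0 0 4.8 0" --pt "-1 0 0 6 0" --pt "-1 0 0 7.2 0" --pt "-1 0 0 8.4 0" --pt "-1 0 0 9.6 0" --pt "-1 0 0 10.5 0"

```text
time: 6.3
tool_pos: [0.514, 0.1438, 0.061]
ee_rot: [3.141, 0.0, 1.933]
wrist_force: [-1.0, 3.1, 3.8]
width: 0.0006
```

Emit:
step_arm --pt "-1 0 0 0.6 0" --pt "-1 0 0 1.2 0" --pt "-1 0 0 1.8 0" --pt "-1 0 0 2.4 0" --pt "-1 0 0 3.0 0"

```text
time: 6.92
tool_pos: [0.5142, 0.1438, 0.0602]
ee_rot: [3.14, 0.001, 1.933]
wrist_force: [-3.0, 2.5, 14.2]
width: 0.0006
```

Force rose to 14 N over the last 3 mm at z 60, so the jaw is at its stop. Backing off, moving over behind the tab, then checking.

Emit:
step_arm --pt "-1 0 0 -5 0" --pt "-1 0 0 -30 0" --pt "-1 -20 0 -70 0" --pt "-1 -65 0 -80 0" --pt "-1 -115 0 -80 0" --pt "-1 -165 0 -80 0" --pt "-1 -215 0 -80 0" --pt "-1 -265 0 -80 0" --pt "-1 -290 0 -80 0" --pt "-1 -290 0 -80 0" --pt "-1 -290 0 -80 0"

```text
time: 8.3
tool_pos: [0.6159, -0.1258, 0.1376]
ee_rot: [-3.141, -0.001, 1.934]
wrist_force: [0.4, 0.1, -0.1]
width: 0.0005
```

```bash
python3 st.py; python3 - <<'E'
from h import *
a=[.5599,.0215,.3646];c,sn=np.cos(a[2]),np.sin(a[2]);R=np.array([[c,sn],[-sn,c]])
ims=[]
for n in('top','side'):
    s=snap(n)
    for l in('jaw','tail','tab'):
        for r in models.pinpoint(s,l)[:3]:
            q=R@(np.array(r['position'])[:2]-a[:2])*1e3
            if abs(q[0])<60 and abs(q[1])<160: print(n,l,round(r['p'],2),q.round(1),round(r['position'][2]*1e3,1))
    u=proj(s,[a[0],a[1],.04])[0];k=4
    ims.append(cv2.warpAffine(s['pixels'][:,:,::-1].copy(),np.array([[k,0,200-k*u[0]],[0,k,250-k*u[1]]]),(400,500),flags=cv2.INTER_CUBIC))
cv2.imwrite('pics/c2.png',np.hstack(ims))
E
```

```text
t 8.3 fix mm [  -0.1804 -157.6371] 137.61649621587551 rpy deg [-179.9536   -0.0761  110.8178] Ffix [ 0.3671 -0.0221] -0.09919610695454484 w 0.0004752869112867662
top jaw 0.87 [-2.2 13.6] 87.1
top tail 0.8 [ -1.3 128.8] 58.4
top tab 0.87 [   4.2 -130.9] 53.3
side jaw 0.93 [-3.3 14.6] 85.0
side jaw 0.25 [   6.1 -129.3] 51.7
side tail 0.65 [ -1.3 132.1] 59.2
side tab 0.88 [   5.5 -131.5] 50.0
```

View pics/c2.png

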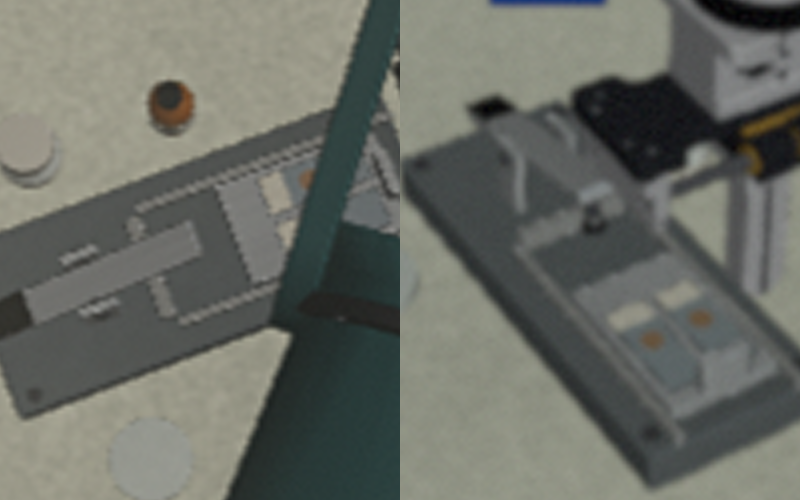

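The view shows the jaw tipped up (jaw foot at (595,215) in the right half) and the gripper behind the carrier. Jaw reads 85–87 mm and tail 58–59 mm, so it is at the stop. Descending behind the tab.

Emit:
step_arm --pt "-1 0 3 25 0" --pt "-1 0 3 50 0" --pt "-1 0 3 72 0" --pt "-1 0 3 86 0" --pt "-1 0 3 91 0" --pt "-1 4 3 91 0" --pt "-1 8 3 91 0" --pt "-1 11 3 91 0" --pt "-1 14 3 91 0" --pt "-1 17 3 91 0" --pt "-1 20 3 91 0" --pt "-1 23 3 91 0" --pt "-1 26 3 91 0"

```text
time: 10.32
tool_pos: [0.6103, -0.1021, 0.0472]
ee_rot: [3.141, 0.001, 1.933]
wrist_force: [0.7, -1.5, 0.5]
width: 0.0005
```

```bash
python3 st.py
```

```text
t 10.325 fix mm [   2.9763 -133.4547] 47.231307310951706 rpy deg [179.9761   0.0464 110.7474] Ffix [ 0.168  -1.6531] 0.5182121965440792 w 0.0004766045630179865
```

Emit:
step_arm --pt "-1 2.5 0 0 0" --pt "-1 5 0 0 0" --pt "-1 7.5 0 0 0" --pt "-1 10 0 0 0" --pt "-1 12.5 0 0 0" --pt "-1 15 0 0 0" --pt "-1 17.5 0 0 0" --pt "-1 20 0 0 0" --pt "-1 22.5 0 0 0" --pt "-1 25 0 0 0" --pt "-1 27.5 0 0 0" --pt "-1 30 0 0 0" --pt "-1 32 0 0 0" --pt "-1 34 0 0 0" --pt "-1 36 0 0 0"

```text
time: 12.2
tool_pos: [0.5973, -0.0681, 0.0469]
ee_rot: [3.142, -0.0, 1.933]
wrist_force: [0.3, -1.3, 1.0]
width: 0.0
```

```bash
python3 st.py
```

```text
t 12.2 fix mm [  2.9625 -97.0396] 46.94592999062586 rpy deg [179.9991  -0.007  110.7544] Ffix [-0.1707 -1.3688] 0.999953122519057 w 4.7188161971369025e-05
```

Emit:
step_arm --pt "-1 1 0 0 0" --pt "-1 2 0 0 0" --pt "-1 3 0 0 0" --pt "-1 4 0 0 0" --pt "-1 5 0 0 0" --pt "-1 6 0 0 0" --pt "-1 6.5 0 0 0"

```text
time: 13.08
tool_pos: [0.595, -0.0621, 0.047]
ee_rot: [3.142, -0.0, 1.933]
wrist_force: [0.4, -2.1, 2.3]
width: 0.0006
```

```bash
python3 st.py
```

```text
t 13.075 fix mm [  2.9729 -90.5858] 46.951271914547526 rpy deg [180.      -0.0068 110.757 ] Ffix [-0.3459 -2.1202] 2.3313556040483374 w 0.0005649612296016559
```

Emit:
step_arm --pt "-1 0.7 0 0 0" --pt "-1 1.4 0 0 0" --pt "-1 2.1 0 0 0" --pt "-1 2.8 0 0 0"

```text
time: 13.58
tool_pos: [0.5947, -0.0603, 0.0471]
ee_rot: [3.141, 0.002, 1.933]
wrist_force: [2.3, -4.6, 0.2]
width: 0.0004
```

```bash
python3 st.py
```

```text
t 13.575 fix mm [  3.3243 -88.7784] 47.08038767656159 rpy deg [179.9428   0.1085 110.7484] Ffix [ 0.4737 -5.1068] 0.19976861770028798 w 0.00038518856407833077
```

Emit:
step_arm --pt "-1 0.6 0 0 0" --pt "-1 1.2 0 0 0" --pt "-1 1.2 0 0 0"

```text
time: 13.95
tool_pos: [0.5949, -0.06, 0.0476]
ee_rot: [3.14, 0.004, 1.933]
wrist_force: [4.2, -4.7, 0.4]
width: 0.0003
```

```bash
python3 st.py
```

```text
t 13.95 fix mm [  3.6653 -88.5883] 47.61912462052552 rpy deg [179.8836   0.2174 110.7342] Ffix [ 2.2772 -5.921 ] 0.40516120071334233 w 0.000300070370594442
```

Emit:
step_arm --pt "-1 0.6 0 0 0" --pt "-1 1.2 0 0 0" --pt "-1 1.8 0 0 0" --pt "-1 1.8 0 0 0"

```text
time: 14.45
tool_pos: [0.595, -0.0597, 0.0482]
ee_rot: [3.139, 0.007, 1.932]
wrist_force: [5.1, -8.8, 1.4]
width: 0.0007
```

```bash
python3 st.py; python3 - <<'E'
from h import *
a=[.5599,.0215,.3646];c,sn=np.cos(a[2]),np.sin(a[2]);R=np.array([[c,sn],[-sn,c]])
ims=[]
for n in('top','side'):
    s=snap(n)
    for l in('jaw','tab','carrier','fence'):
        for r in models.pinpoint(s,l)[:4]:
            q=R@(np.array(r['position'])[:2]-a[:2])*1e3
            if abs(q[0])<60 and abs(q[1])<160: print(n,l,round(r['p'],2),q.round(1),round(r['position'][2]*1e3,1))
    u=proj(s,[a[0],a[1],.04])[0];k=4
    ims.append(cv2.warpAffine(s['pixels'][:,:,::-1].copy(),np.array([[k,0,200-k*u[0]],[0,k,250-k*u[1]]]),(400,500),flags=cv2.INTER_CUBIC))
cv2.imwrite('pics/c3.png',np.hstack(ims))
E
```

```text
t 14.45 fix mm [  3.8705 -88.4155] 48.19085974634721 rpy deg [179.8342   0.4017 110.7133] Ffix [  1.6576 -10.0281] 1.4077400348950726 w 0.0006870083751287031
top jaw 0.64 [-0.8 13.8] 85.7
top tab 0.79 [  4.7 -78.3] 53.4
top carrier 0.91 [  4.1 -25.2] 25.2
top carrier 0.53 [-1.3 33.7] 42.1
top fence 0.87 [-2.3 27.9] 43.1
side jaw 0.44 [ 0.1 17.3] 84.1
side tab 0.63 [  5.1 -78.1] 55.1
side carrier 0.69 [  3.3 -23.7] 32.8
side fence 0.91 [ 3.6 28.9] 45.0
side fence 0.49 [  5.5 -76.3] 53.5
```

View pics/c3.png

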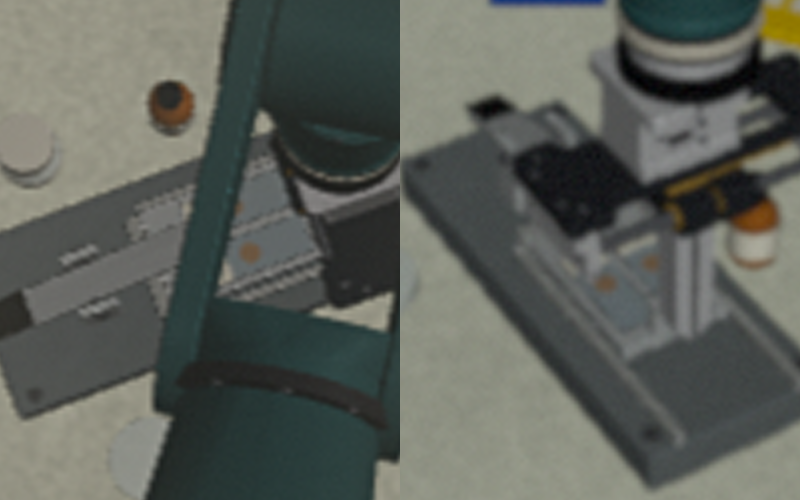

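The carrier reads fixture y −25, and the push force climbed to 10 N with no motion, so it is against the fence. The picture shows the slides under the jaw end with the gripper at the tab (690,320). Backing off and going over the jaw.

Emit:
step_arm --pt "-1 -3 0 0 0" --pt "-1 -12 0 0 0" --pt "-1 -14 0 -30 0" --pt "-1 -14 0 -65 0" --pt "-1 10 -2 -80 0" --pt "-1 50 -3 -80 0" --pt "-1 85 -3 -80 0" --pt "-1 97 -3 -80 0" --pt "-1 97 -3 -70 0" --pt "-1 97 -3 -55 0" --pt "-1 97 -3 -47 0" --pt "-1 97 -3 -46 0"

```text
time: 16.45
tool_pos: [0.5552, 0.0322, 0.0913]
ee_rot: [-3.139, -0.001, 1.932]
wrist_force: [0.6, 1.0, 0.7]
width: 0.0003
```

```bash
python3 st.py
```

```text
t 16.45 fix mm [-0.6107 11.7039] 91.29770025316405 rpy deg [-179.8525   -0.0663  110.684 ] Ffix [0.8981 0.7502] 0.7154178202400241 w 0.00026544036743712655
```

Emit:
step_arm --pt "-1 0 0 2 0" --pt "-1 0 0 4 0" --pt "-1 0 0 5.2 0" --pt "-1 0 0 6.4 0" --pt "-1 0 0 7.6 0" --pt "-1 0 0 8.8 0" --pt "-1 0 0 10 0" --pt "-1 0 0 11.2 0" --pt "-1 0 0 12.4 0" --pt "-1 0 0 13.6 0" --pt "-1 0 0 14.2 0"

```text
time: 17.82
tool_pos: [0.5559, 0.0331, 0.0787]
ee_rot: [3.141, -0.0, 1.933]
wrist_force: [0.4, -0.7, 2.2]
width: 0.0003
```

```bash
python3 st.py
```

```text
t 17.825 fix mm [ 0.3782 12.2861] 78.65059275725817 rpy deg [179.9816  -0.0191 110.7614] Ffix [ 0.1154 -0.8235] 2.2294527517356104 w 0.0002713938531558579
```

Emit:
step_arm --pt "-1 0 0 0.6 0" --pt "-1 0 0 1.2 0" --pt "-1 0 0 1.8 0" --pt "-1 0 0 2.4 0" --pt "-1 0 0 3 0"

```text
time: 18.45
tool_pos: [0.5559, 0.0329, 0.0758]
ee_rot: [3.141, 0.0, 1.933]
wrist_force: [1.5, -1.9, 2.4]
width: 0.0004
```

Emit:
step_arm --pt "-1 0 0 0.5 0" --pt "-1 0 0 1 0" --pt "-1 0 0 1.5 0" --pt "-1 0 0 2 0"

```text
time: 18.95
tool_pos: [0.556, 0.0327, 0.0747]
ee_rot: [3.141, 0.001, 1.933]
wrist_force: [-0.5, -1.9, 7.3]
width: 0.0005
```

Emit:
step_arm --pt "-1 0 0 0.5 0" --pt "-1 0 0 1 0" --pt "-1 0 0 1 0"

```text
time: 19.32
tool_pos: [0.5561, 0.0327, 0.0743]
ee_rot: [3.141, 0.001, 1.933]
wrist_force: [-1.6, -1.7, 8.1]
width: 0.0006
```

Emit:
step_arm --pt "-1 0 0 0.5 0" --pt "-1 0 0 1 0" --pt "-1 0 0 1 0"

```text
time: 19.7
tool_pos: [0.5561, 0.0327, 0.0738]
ee_rot: [3.14, 0.001, 1.933]
wrist_force: [-0.7, -1.7, 10.4]
width: 0.0002
```

Foot bears on the carrier: 10.4 N at z 73.8, springing like the pad. Releasing slowly and lifting clear.

Emit:
step_arm --pt "-1 0 0 -1 0" --pt "-1 0 0 -2 0" --pt "-1 0 0 -3 0" --pt "-1 0 0 -4 0" --pt "-1 0 0 -6 0" --pt "-1 0 0 -20 0" --pt "-1 0 0 -50 0" --pt "-1 -60 0 -90 0" --pt "-1 -120 0 -110 0" --pt "-1 -180 0 -120 0" --pt "-1 -180 0 -120 0" --pt "-1 -180 0 -120 0"

```text
time: 21.2
tool_pos: [0.6194, -0.1353, 0.1917]
ee_rot: [-3.141, -0.001, 1.932]
wrist_force: [-0.3, 0.9, 0.1]
width: 0.0006
```

```bash
python3 st.py; python3 - <<'E'
from h import *
a=[.5599,.0215,.3646];c,sn=np.cos(a[2]),np.sin(a[2]);R=np.array([[c,sn],[-sn,c]])
ims=[]
for n in('top','side'):
    s=snap(n)
    for l in('jaw','tail','tab','carrier','fence'):
        for r in models.pinpoint(s,l)[:4]:
            q=R@(np.array(r['position'])[:2]-a[:2])*1e3
            if abs(q[0])<60 and abs(q[1])<160: print(n,l,round(r['p'],2),q.round(1),round(r['position'][2]*1e3,1))
    u=proj(s,[a[0],a[1],.04])[0];k=4
    ims.append(cv2.warpAffine(s['pixels'][:,:,::-1].copy(),np.array([[k,0,200-k*u[0]],[0,k,250-k*u[1]]]),(400,500),flags=cv2.INTER_CUBIC))
cv2.imwrite('pics/c4.png',np.hstack(ims))
E
```

```text
t 21.2 fix mm [  -0.3548 -167.7171] 191.66671958997716 rpy deg [-179.9876   -0.0795  110.7103] Ffix [0.0464 0.9195] 0.09181981077851775 w 0.0006161749240375235
top jaw 0.97 [-2.4 12.9] 80.1
top tail 0.83 [ -0.7 133.3] 71.1
top tab 0.88 [  4.8 -79.5] 52.1
top carrier 0.76 [  3.8 -23.1] 28.6
top fence 0.87 [-1.  26.1] 38.5
side jaw 0.67 [-2.1 14.3] 72.9
side jaw 0.6 [  3.2 134. ] 69.0
side tail 0.7 [ -0.5 135.3] 66.4
side tab 0.71 [  3.1 -77.6] 51.8
side carrier 0.65 [  3.3 -24.5] 29.7
side fence 0.79 [ 2.  31.1] 45.0
```

View pics/c4.png

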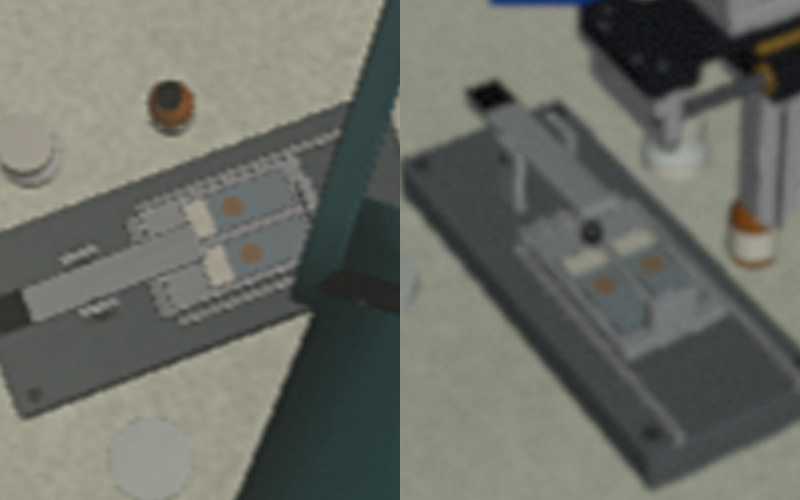

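The picture shows the foot (590,232) down on the carrier, the carrier tight against the fence, the bystanders near the fixture where they were, and the gripper clear. Handing in.

```bash
python3 -c "
from bench import robot
print(robot.close_job())"
```

```text
the job is handed in; nothing more can be done
None
```

The carrier is loaded and clamped, and I handed the job in at about 21.5 s of the 56 s allowed. The hand-in gives no verdict, so what follows is from my own readings.

- **Jaw up:** I pressed the tail down until the force climbed to 14 N with the tool stopped at z 60 mm. The cameras then put the jaw at 85–87 mm, which is its stop.
- **Carrier home:** I pushed the tab until the force rose to 10 N without further movement. The cameras read the carrier at fixture y −24 to −25 mm and the jaw still at 84–86 mm.
- **Clamped:** I pressed the jaw until the foot met the carrier at about 75 mm, going up to 10.4 N with the springiness expected of the pad. Then I released it slowly and moved clear.

After release, the tab read about −78 to −79.5 mm against −80 for home. The picture shows the foot on the carrier, and the bystanders near the fixture had not visibly moved. I did not check the more distant ones again.

**Weak spots in the checks:**
- The two cameras disagreed on the final jaw height, 80 mm (top) against 73 mm (side). The side value fits the 73.8 mm I felt with the tool.
- The tab and carrier kept reading 3–5 mm off in x, more than the 2 mm of play, which I put down to a small error in my fixture fit.
- The clamping force left after release could not be measured. I expect about 2.5 N, from the pivot's stiffness.

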